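Refit the squeezing cone on the citrus juicer

ROBOT

A 6-joint arm with a two-finger parallel gripper is mounted at the origin on the work surface. World frame = base frame: x ahead of the robot, y to its left, z up, the work surface at z = 0. Lengths are in m, angles in degrees, forces in N, time in s.
With the tool pointing down it reaches from about 0.35 to 0.875 m from the base axis. Payload 4.2 kg.
Tool frame: the origin (TCP) lies midway between the tips of the shut fingers; the grasp point (between the pads) lies 19 mm behind it (r.pinch_z is the distance from the TCP to the grasp point, in m); z points along the fingers, y is the line along which they close (so a half turn about z gives the same grasp; the last joint's range is limited). The gripper opens to 87 mm and grips with 3 to 60 N. Pads are 19 mm wide; open, the fingers measure 117 mm over their backs; the gripper's body (75 mm by 190 mm) begins 51 mm behind the grasp point.
Start: joints at [81.795, 22.042, 0.453, 0, -68.411, -14.817], TCP at [0.244, 0.575, 0.223] pointing down, gripper open.
Joint ranges: [-179.83, 179.83], [-69.29, 118.12], [-61.27, 80.66], [-181.25, 117.63], [-171.15, -9.14], [-177.46, 177.46]. Speed limits (degrees/s): [159.86, 159.86, 180, 180, 180, 180].

INTERFACE

Orientations are given as a 3x3 rotation matrix whose columns are the frame's x, y, z axes.
In Python, from station import r, imaging, models gives the robot as it stands. The module is installed in compiled form; this text tells all that it offers.
- The arm moves only by the tool apply_moves, never from a script. Its argument "moves" is a list of rows, each a list of 2 entries, a list of its own where there are three numbers: the shift along the tool's x, y, z in m, then the turn about the tool's z in degrees. A call has 1 to 5 rows; each row shifts and turns the commanded pose from where the row before left it, along the tool's axes as they then stand; what a row does not reach is not made up. A row lasts 1/12 s, in which the tool goes at most 41.7 mm and 7.16 degrees, less where a joint would pass 70% of its speed; a pose out of reach is approached as far as the arm can. A call is refused whole if a number of a shift passes 0.0417 or a number of a turn 7.16, either way. A call with a gripper value outside its range is refused whole. "hand" is the finger opening in m, from 0 to 0.087, set as the call begins (left out, the last holds). The fingers move at their own pace and stop on an object; the grip force is fixed at half the most. Time passes only in rows, so rows that do not move let the fingers close. It gives the time, the measured TCP pose, the force, the opening and the grip force at its end, in the units of the state.
- r.sense(): the state, without advancing time (a new reading comes with each control period).
- imaging.capture(name): name is "scene" or "side" or "wrist"; returns a dict with "frame" (400x640x3 uint8, blue, green, red), "intrinsics" (3x3 intrinsics, pixels), "eye" and "orientation" of the camera in the world. Camera axes: x right, y down, z forward; pixel columns grow to the right and rows downward; lengths in m; the calibration is good to about 2 mm. A picture is of the moment at which its call begins. There is no depth.
- r.finish_job(): hands the job in; it is judged then, once.
Trained networks look in a picture, given as the dict that the camera call returned (one of the last four; its "shot" number tells which), for a name from the list of things; names that differ only in an ending like _2 or _b are one class to them, and where a whole thing is asked for, a point or a joint stands for the part that bears it (a point fixed in the world has none). Each returns a list of dicts, best first, with "confidence" (0 to 1); they miss things now and then, are a little off and sometimes report something else, mostly with a low value. They report only what shows in the picture. A call takes as long as a camera call. They do not tell look-alikes from the thing itself.
- models.cut_out(picture, target): "region" (400x640 bool, what is visible of it) and "extent" ([left, top, width, height] as shares, 0 to 1, of the picture: columns of its width, rows of its height, round what is visible of it).
- models.place_of(picture, target): "at" ([column, row] as shares, 0 to 1, of the picture: columns of its width, rows of its height: a listed point, or the origin of a listed thing).
The state is a dict: "time_s": time; "joints": joint angles; "joint_velocities": joint speeds; "effort": joint torques, N m; "tcp_pos": TCP position; "ee_rot": TCP orientation; "wrist_force": force on the tool from outside, world axes, zero at the start; "moment": the same for the moment, N m; "gripper_width": opening from 0.0 (shut) to 1.0 (fully open); "gripper_force": force on a finger pad.
Only numpy, scipy, OpenCV 4.12 (cv2) and the standard library are available. Lean on these libraries where they do the work, as an engineer would, in place of code of your own. Each camera call takes 0.05 s, during which the arm holds its last target. There are 200 camera calls.

TASK

The orange squeezing cone of the citrus juicer has been rinsed and left on the black mat. Put it back on the juicer's spindle and, with a light hand so that its hub is not forced against the cross pin, turn it until the slots drop over the pin; leave it sitting upright and fully home on the chimney, let go of it, and do not disturb the pitcher, the shaker or the dishes.

Things in the scene. Friction and masses are not known exactly. Their poses are not given: they have to be found in the camera images.
- cone: Orange plastic citrus squeezing cone, 80 to 155 g, upright and loose on the mat. Origin: centre of its underside (skirt rim), z up its axis, 76 mm tall: skirt and flange 66 mm across up to 13 mm, plain barrel, ribbed dome from 46 to 76 mm. The dome's four thick ribs stand along its +-x and +-y.
- barrel (a point): Point on the cone's axis 35 mm above its underside, in the middle of the plain round barrel (42 mm across, from 13 to 46 mm above the underside): the place to grip.
- hub_foot (a point): Centre of the hub's foot (25 mm across), on the cone's axis 6 mm above the skirt rim, hidden inside the skirt; axes as the cone's. A 12 mm bore runs 40 mm up from it. Two crossing slots 6.5 mm wide, 9 mm deep run across the foot along the cone's x and y (under the thick ribs), so it fits over the pin every quarter turn.
- juicer: Electric citrus juicer, fixed to the work surface: white round motor base 164 mm across, aluminium bowl on top with its rim 176 mm across and 160 mm high, short spout towards its -x. Origin: centre of its underside, z up. A black chimney, 32 mm across at its flat top, rises from the bowl's floor; the steel spindle comes out of it.
- seat (a point): Centre of the chimney's flat top, on the spindle's axis, 150 mm above the work surface, z up; axes as the juicer's. With the cone fully home the hub's foot rests here; with the hub merely resting on the cross pin its foot is 7 mm higher.
- spindle_tip (a point): Tip of the steel spindle, 34 mm above the seat. Spindle 10 mm across, the top 10 mm tapered to 4 mm. It turns with about 0.12 N m of friction (gearmotor): under a light press, up to about 10 N, the hub slides round on the pin; under a heavy press, or once the pin is in the slots, the spindle turns along. Axes as the juicer's.
- pin (a point): Centre of the steel cross pin through the spindle: 26 mm from end to end, 4 mm wide, 5 mm high, its centre 4.5 mm and its top 7 mm above the seat. It points in any direction, unrelated to the juicer's yaw and not measured (these axes are the juicer's); seen from above while the spindle is bare, felt when the slots drop over it.
- mat: Black silicone tamping mat, 180 by 150 mm, 6 mm thick, with 11 mm high lips along its +x and +y edges, fixed to the surface. Origin: centre of its underside.
- pitcher: Steel milk pitcher, 94 mm across, 105 mm high, handle to its +y reaching 76 mm from the axis, bystander. Origin: centre of its underside.
- shaker: Aluminium cocoa shaker with a shut flip-top lid, 68 mm across, 103 mm high, bystander. Origin: centre of its underside.
- dishes: Stack of white dishes in three tiers (plates 160 mm, saucers 132 mm, bowls 96 mm across), about 125 mm high, bystander. Origin: centre of its underside.
Not all that is in view belongs to the job. Of the things like the cone, leave any that is brown; of the rest the smaller one is meant. Leave any turquoise look-alike of the juicer alone.

How it is judged (in metres and radians):
On the way, in this order (a step that is already met when the one before it is completed fails the run):
1. the cone's hub has been put over the spindle (foot within 3 mm of the spindle's axis and less than 20 mm above the chimney's top) (horizontal distance between hub_foot and seat below 0.003 m and z of hub_foot in the frame of seat between -0.003 and 0.02 m), for 0.05 s.
2. the slots have dropped over the pin and the hub's foot is down on the chimney (within 2.5 mm) (horizontal distance between hub_foot and seat below 0.003 m and z of hub_foot in the frame of seat below 0.0025 m), for 0.2 s.
At the end, for the whole second after the job is handed in: The cone sits on the juicer with its slots over the cross pin: hub foot within 2.5 mm of the chimney's top in height and within 3 mm of the spindle's axis, upright within 4 degrees, at rest, released (all of step 2 and z of hub_foot in the frame of seat above -0.003 m and angle between cone's own z axis and vertical below 0.07 rad and linear speed of cone below 0.02 m/s and contact force between cone and the fingers below 0.1 N); the robot touches nothing.
It fails at once if before the slots are over the pin (hub's foot still more than 4 mm above the seat) the cone is forced against the spindle, its pin or any other part of the juicer with more than 25 N (contact force between cone and juicer above 25 N and z of hub_foot in the frame of seat above 0.004 m).
It fails at once if the pitcher is moved by more than 20 mm (distance of pitcher from where it was at the start of the episode above 0.02 m).
It fails at once if the shaker is moved by more than 20 mm (distance of shaker from where it was at the start of the episode above 0.02 m).
It fails at once if the dishes are moved by more than 20 mm (distance of dishes from where it was at the start of the episode above 0.02 m).
It also fails if it takes over 51 s, if anything falls off the work surface, if the arm or the gripper's body presses on something with over 40 N, if the wrist force passes 120 N, or if a joint passes its speed limit or range.

## Working session

There is one attempt and no reset: what is moved stays moved. The work goes in short steps, Python scripts to look and compute and a tool call to move; the robot and the scene stay as the last step left them, time stands still between calls to the robot, and variables do not carry over. Pictures are saved under pics/ and viewed, at most 10 in all, crops included, and the job is handed in when it is done.

Besides the shell and the picture viewer there is one more tool, called after ">>>" in YAML: its name, and indented under it one key for each argument. apply_moves: Moves the arm, as the interface text tells. Its arguments: {"type":"object","properties":{"moves":{"type":"array"},"hand":{"type":"number"}},"required":["moves"]}

```bash
mkdir -p pics
cat > h.py <<'E'
import numpy as np, cv2
from station import r, imaging, models
def ray(p,px):
    K=np.array(p["intrinsics"]);R=np.array(p["orientation"]);d=R@np.linalg.inv(K)@np.array([px[0],px[1],1.]);return np.array(p["eye"]),d
def onz(p,px,z):
    e,d=ray(p,px);return e+d*(z-e[2])/d[2]
def proj(p,X):
    K=np.array(p["intrinsics"]);R=np.array(p["orientation"]);c=K@(R.T@(np.array(X)-np.array(p["eye"])));return c[:2]/c[2]
def tri(obs):
    A=np.zeros((3,3));b=np.zeros(3)
    for p,px in obs:
        e,d=ray(p,px);d=d/np.linalg.norm(d);M=np.eye(3)-np.outer(d,d);A+=M;b+=M@e
    return np.linalg.solve(A,b)
E
python3 - <<'E'
from h import *
ims=[]
for n in ("scene","side"):
    p=imaging.capture(n);ims.append(p["frame"])
    print(n,np.round(p["eye"],3),np.round(p["orientation"],2).tolist(),p["intrinsics"][0][0])
    for t in ("cone","juicer","seat","spindle_tip","pin","mat","pitcher","shaker","dishes"):
        z={"seat":.15,"pin":.1545,"spindle_tip":.184,"cone":.006}.get(t,0)
        for q in models.place_of(p,t):
            px=np.array(q["at"])*[640,400];print(t,round(q["confidence"],2),px.round(1),onz(p,px,z).round(3))
cv2.imwrite("pics/a.png",ims[0]);cv2.imwrite("pics/b.png",ims[1])
s=r.sense();print({k:np.round(v,3).tolist() for k,v in s.items()},r.pinch_z)
E
```

```text
scene [ 1.373 -0.166  1.371] [[0.2, 0.81, -0.55], [0.98, -0.16, 0.12], [0.01, -0.57, -0.82]] 511.91664532726935
cone 0.74 [248.2 221.9] [ 0.498 -0.232  0.006]
cone 0.74 [232.5 279. ] [ 0.684 -0.298  0.006]
cone 0.57 [198.7 230.3] [ 0.499 -0.385  0.006]
cone 0.31 [376.5 175.4] [0.397 0.208 0.006]
juicer 0.97 [398.7 144.4] [0.275 0.32  0.   ]
juicer 0.64 [370.2 205.6] [0.507 0.159 0.   ]
seat 0.89 [406. 114.] [0.274 0.326 0.15 ]
seat 0.66 [377.  177.5] [0.507 0.168 0.15 ]
seat 0.47 [359.9 290.1] [0.851 0.034 0.15 ]
spindle_tip 0.97 [373.9 173.7] [0.516 0.153 0.184]
spindle_tip 0.79 [407.3 103. ] [0.258 0.33  0.184]
pin 0.91 [404.7 111.8] [0.268 0.322 0.155]
pin 0.66 [161.3 210.7] [ 0.509 -0.461  0.155]
pin 0.63 [447.7 165.9] [0.509 0.388 0.155]
pin 0.57 [372.8 176.3] [0.504 0.155 0.155]
mat 0.69 [257.3 220.5] [ 0.494 -0.204  0.   ]
pitcher 0.95 [160.6 210.8] [ 0.4   -0.501  0.   ]
shaker 0.67 [446.6 166.9] [0.402 0.453 0.   ]
dishes 0.57 [356.8 291.1] [0.788 0.049 0.   ]
side [ 0.484 -1.098  1.19 ] [[1.0, -0.05, 0.03], [-0.05, -0.69, 0.72], [-0.02, -0.72, -0.7]] 461.640001187246
cone 0
[... 463 characters left out ...]
0.57 [315.4 169.3] [0.511 0.141 0.155]
mat 0.8 [318.5 279.4] [ 0.502 -0.216  0.   ]
mat 0.18 [319.7 281.7] [ 0.505 -0.225  0.   ]
pitcher 0.97 [284.4 365.8] [ 0.396 -0.499  0.   ]
shaker 0.77 [290.3 150. ] [0.415 0.46  0.   ]
dishes 0.69 [397.4 214.5] [0.799 0.053 0.   ]
{'time_s': 1.0, 'joints': [81.797, 22.04, 0.451, 0.0, -68.412, -14.818], 'joint_velocities': [0.013, 0.017, -0.025, 0.01, -0.058, -0.003], 'effort': [0.0, -39.048, 18.762, 4.224, 0.015, -0.0], 'tcp_pos': [0.244, 0.575, 0.223], 'ee_rot': [[0.92, -0.391, 0.0], [-0.391, -0.92, -0.0], [0.0, 0.0, -1.0]], 'wrist_force': [-0.967, 0.172, 0.514], 'moment': [-0.022, -0.021, -0.004], 'gripper_force': 0.0, 'gripper_width': 0.999} 0.0187
```

View pics/a.png

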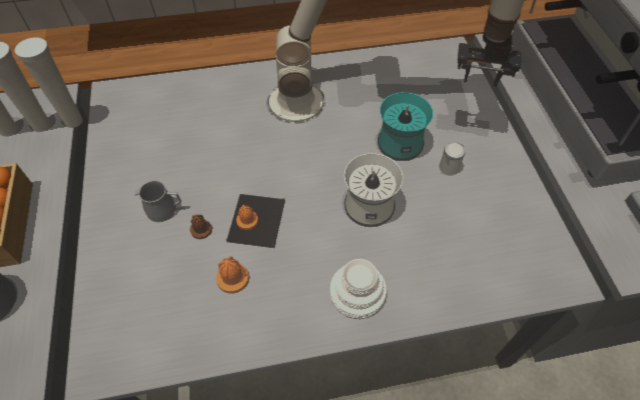

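View pics/b.png

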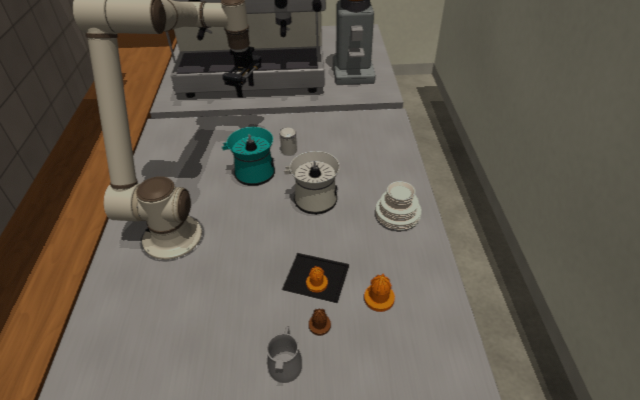

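Scene candidates for the cone:
- Orange on the mat, (247,218): smaller, so this is the one meant.
- Big orange, (232,275).
- Brown, (200,226).

For the juicer, white at (372,190) is the target. Turquoise at (405,125) is to be left alone.

Run:
```python
from h import *
a=cv2.imread("pics/a.png")[185:305,170:300]
cv2.imwrite("pics/c.png",cv2.resize(a,None,fx=4.5,fy=4.5,interpolation=cv2.INTER_CUBIC))
p=imaging.capture("scene");q=imaging.capture("side")
print("tip",tri([(p,(373.9,173.7)),(q,(316.1,162.))]),"seat",tri([(p,(377,177.5)),(q,(316.7,168.1))]))
w=imaging.capture("wrist");s=r.sense();R=np.array(s["ee_rot"])
print("cam in tool",R.T@(np.array(w["eye"])-s["tcp_pos"]),np.round(R.T@np.array(w["orientation"]),3).tolist(),w["intrinsics"])
```

```text
tip [0.51370747 0.1538529  0.17819455] seat [0.51213789 0.16443695 0.14699465]
cam in tool [ 6.99502547e-02 -6.61467314e-05 -1.61710157e-01] [[-0.0, -0.966, -0.259], [1.0, -0.001, 0.001], [-0.001, -0.259, 0.966]] [[344.03658834   0.         316.83488122]
 [  0.         344.03658834 201.52138267]
 [  0.           0.           1.        ]]
```

View pics/c.png

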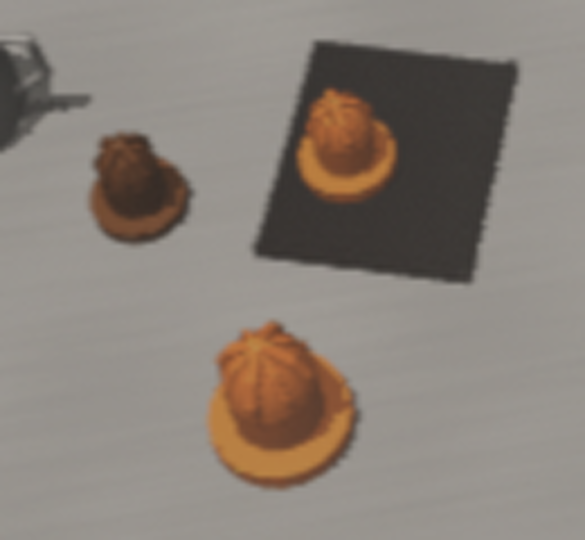

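The close crop confirms it: the small orange cone stands on the mat at about (247,218), the brown one is left of it, and the bigger orange one is on the bare surface. First I'll fly over the white juicer to look at its pin.

>>> apply_moves:
  moves:
    - [[0, 0, -0.02], -5.76]
    - [[0, 0, -0.02], -5.76]
    - [[0, 0, -0.02], -5.76]
    - [[0, 0, -0.02], -5.75]
  hand: 0.087

```text
time_s: 1.48
tcp_pos: [0.2444, 0.5751, 0.3034]
ee_rot: [[1.0, 0.005, 0.0], [0.005, -1.0, -0.0], [0.0, 0.0, -1.0]]
wrist_force: [-0.8, -0.3, -0.1]
gripper_width: 1.002
gripper_force: 0.0
```

>>> apply_moves:
  moves:
    - [[0.0166, 0.035, 0], 0]
    - [[0.0166, 0.035, 0], 0]
    - [[0.0166, 0.035, 0], 0]
    - [[0.0166, 0.035, 0], 0]
    - [[0.0166, 0.035, 0], 0]

```text
time_s: 1.9
tcp_pos: [0.3278, 0.3985, 0.3027]
ee_rot: [[1.0, 0.001, 0.0], [0.001, -1.0, 0.0], [0.0, -0.0, -1.0]]
wrist_force: [0.7, -0.3, 0.5]
gripper_width: 0.996
gripper_force: 0.0
```

>>> apply_moves:
  moves:
    - [[0.0166, 0.035, 0], 0]
    - [[0.0166, 0.035, 0], 0]
    - [[0.0166, 0.035, 0], 0]
    - [[0.0166, 0.035, 0], 0]
    - [[0.0166, 0.035, 0], 0]

```text
time_s: 2.32
tcp_pos: [0.4108, 0.2234, 0.303]
ee_rot: [[1.0, 0.001, 0.001], [0.001, -1.0, 0.001], [0.001, -0.001, -1.0]]
wrist_force: [0.2, -0.3, -0.2]
gripper_width: 1.0
gripper_force: 0.0
```

>>> apply_moves:
  moves:
    - [[0.0166, 0.035, 0], 0]
    - [[0.0166, 0.035, 0.0], 0]
    - [[0, 0, 0.035], 0]
    - [[0, 0, 0.035], 0]
    - [[0, 0, 0], 0]

```text
time_s: 2.73
tcp_pos: [0.4397, 0.1521, 0.2264]
ee_rot: [[1.0, -0.003, -0.012], [-0.004, -1.0, -0.006], [-0.012, 0.006, -1.0]]
wrist_force: [-1.1, -0.7, -0.7]
gripper_width: 1.001
gripper_force: 0.0
```

Run:
```python
from h import *
w=imaging.capture("wrist")
print(np.round(r.sense()["tcp_pos"],4), np.round(w["eye"],3))
for t,z in (("juicer",0),("seat",.15),("spindle_tip",.184),("pin",.1545)):
    for q in models.place_of(w,t):
        px=np.array(q["at"])*[640,400];print(t,round(q["confidence"],2),px.round(1),onz(w,px,z).round(4))
u,v=proj(w,(.512,.155,.155)).astype(int);print(u,v)
np.savez("w1.npz",**{k:w[k] for k in("frame","intrinsics","eye","orientation")})
v0=max(v-70,0);u0=max(u-90,0)
cv2.imwrite("pics/d.png",cv2.resize(w["frame"][v0:v0+140,u0:u0+180],None,fx=4,fy=4,interpolation=cv2.INTER_CUBIC));print(u0,v0)
```

```text
[0.4419 0.1534 0.2301] [0.512 0.153 0.387]
juicer 0.74 [310. 116.] [0.4998 0.1579 0.    ]
seat 0.72 [308.6 116. ] [0.5044 0.157  0.15  ]
spindle_tip 0.97 [306.8 117.9] [0.5044 0.1574 0.184 ]
311 104
221 34
```

View pics/d.png

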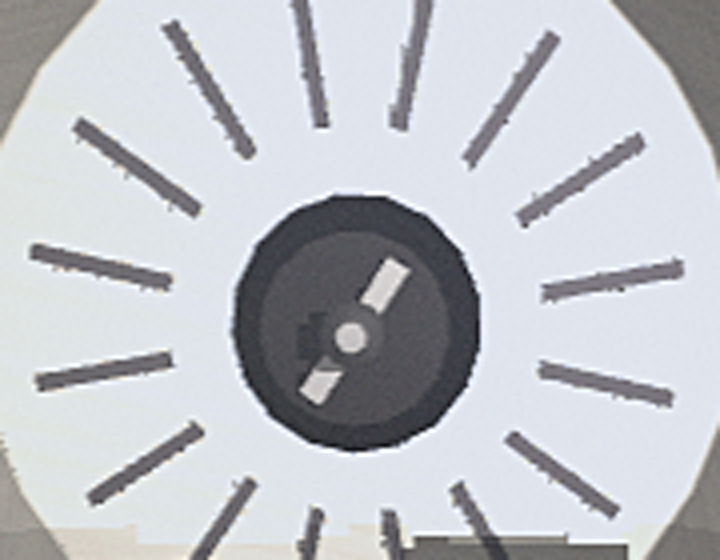

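The crop shows the bare spindle's tip at crop (351,338). The pin runs from crop (399,264) to (312,397) on the chimney, which is centred at about (354,328).

Run:
```python
from h import *
w=np.load("w1.npz")
c=lambda x,y:(221+(x+.5)/4-.5,34+(y+.5)/4-.5)
a=onz(w,c(399,264),.157);b=onz(w,c(312,397),.157)
print(a,b,(a+b)/2,np.linalg.norm(a-b),"ang",np.degrees(np.arctan2(*(a-b)[1::-1])))
print("tip",onz(w,c(351,338),.184),"chim",onz(w,c(354,328),.15))
```

```text
[0.51477978 0.14918706 0.157     ] [0.49385176 0.16352134 0.157     ] [0.50431577 0.1563542  0.157     ] 0.02536637889577107 ang -34.408503471537976
tip [0.50425282 0.15654196 0.184     ] chim [0.50463361 0.15660978 0.15      ]
```

>>> apply_moves:
  moves:
    - [[-0.001, 0.0385, 0], 0]
    - [[-0.001, 0.0385, 0], 0]
    - [[-0.001, 0.0385, 0], 0]
    - [[-0.001, 0.0385, 0], 0]
    - [[-0.001, 0.0385, 0], 0]

```text
time_s: 3.4
tcp_pos: [0.4396, -0.038, 0.235]
ee_rot: [[1.0, 0.003, 0.005], [0.003, -1.0, 0.001], [0.005, -0.001, -1.0]]
wrist_force: [2.2, -0.8, -0.7]
gripper_width: 1.004
gripper_force: 0.0
```

>>> apply_moves:
  moves:
    - [[-0.001, 0.0385, 0.014], 0]
    - [[-0.001, 0.0385, 0.014], 0]
    - [[-0.001, 0.0385, 0.014], 0]
    - [[-0.001, 0.0385, 0.014], 0]
    - [[-0.001, 0.0385, 0.014], 0]

```text
time_s: 3.82
tcp_pos: [0.4352, -0.2316, 0.1643]
ee_rot: [[1.0, 0.002, 0.005], [0.002, -1.0, -0.001], [0.005, 0.001, -1.0]]
wrist_force: [1.2, 0.0, -0.3]
gripper_width: 0.995
gripper_force: 0.0
```

>>> apply_moves:
  moves:
    - [[0, 0, 0], 0]
    - [[0, 0, 0], 0]
    - [[0, 0, 0], 0]

```text
time_s: 4.07
tcp_pos: [0.4349, -0.2298, 0.1639]
ee_rot: [[1.0, 0.0, 0.003], [0.0, -1.0, -0.001], [0.003, 0.001, -1.0]]
wrist_force: [-0.2, 1.4, 0.0]
gripper_width: 0.999
gripper_force: 0.0
```

Run:
```python
from h import *
w=imaging.capture("wrist")
s=r.sense();print(np.round(s["tcp_pos"],4), np.round(w["eye"],3),np.round(s["ee_rot"],3).tolist(),s["time_s"])
for t,z in (("cone",.006),("barrel",.041)):
    for q in models.place_of(w,t):
        px=np.array(q["at"])*[640,400];print(t,round(q["confidence"],2),px.round(1),onz(w,px,z).round(4))
np.savez("w2.npz",**{k:w[k] for k in("frame","intrinsics","eye","orientation")})
for q in models.cut_out(w,"cone"):
    m=q["region"].astype(np.uint8);(x,y),rad=cv2.minEnclosingCircle(cv2.findNonZero(m));print("circ",q["confidence"],x,y,rad,onz(w,(x,y),.012))
u,v=proj(w,(.498,-.232,.05)).astype(int)
v0=max(v-70,0);u0=max(u-90,0)
cv2.imwrite("pics/e.png",cv2.resize(w["frame"][v0:v0+140,u0:u0+180],None,fx=4,fy=4,interpolation=cv2.INTER_CUBIC));print(u0,v0)
```

```text
[ 0.435  -0.2292  0.164 ] [ 0.504 -0.229  0.326] [[1.0, 0.002, 0.003], [0.002, -1.0, -0.001], [0.003, 0.001, -1.0]] 4.1167
cone 0.79 [322.6 125.7] [ 0.4909 -0.2351  0.006 ]
cone 0.73 [481.  121.5] [ 0.4946 -0.3787  0.006 ]
barrel 0.73 [323.  123.9] [ 0.4938 -0.2348  0.041 ]
barrel 0.63 [496.  120.3] [ 0.4966 -0.3744  0.041 ]
circ 0.6 321.8089904785156 124.26966094970703 38.609310150146484 [ 0.49237756 -0.23430567  0.012     ]
229 48
```

View pics/e.png

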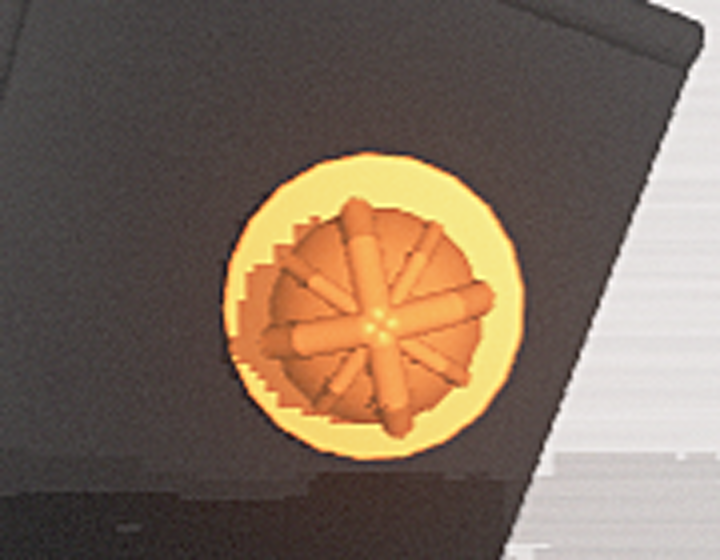

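The crop shows the skirt centred at crop (374,306), with the apex at (380,323). The thick ribs run (357,210)–(400,425) and (483,297)–(277,341).

Run:
```python
from h import *
w=np.load("w2.npz")
c=lambda x,y:(229+(x+.5)/4-.5,48+(y+.5)/4-.5)
print("skirt",onz(w,c(374,306),.017),"apex",onz(w,c(380,323),.082))
for A,B in (((357,210),(400,425)),((483,297),(277,341))):
    a=onz(w,c(*A),.06);b=onz(w,c(*B),.06);print(np.linalg.norm(a-b),(a+b)/2,np.degrees(np.arctan2(*(a-b)[1::-1])))
    t=onz(w,c(380,323),.082);print([np.degrees(np.arctan2(*(e-t)[1::-1])) for e in (a,b)])
```

```text
skirt [ 0.49269429 -0.23450413  0.017     ] apex [ 0.49229629 -0.23448455  0.082     ]
0.040629984931480886 [ 0.49182401 -0.23473546  0.06      ] 11.822335941039668
[np.float64(11.39169271159329), np.float64(-167.76826083178574)]
0.03974409072780777 [ 0.49192103 -0.23486272  0.06      ] -78.17936880630263
[np.float64(-79.44288779765972), np.float64(103.12199092946474)]
```

>>> apply_moves:
  moves:
    - [[0.0287, 0.0025, 0], 0]
    - [[0.0286, 0.0025, 0], 0]
    - [[0, 0, 0.03], 0]
    - [[0, 0, 0.03], 0]
    - [[0, 0, 0], 0]

```text
time_s: 4.68
tcp_pos: [0.4878, -0.2324, 0.0977]
ee_rot: [[1.0, 0.001, -0.01], [0.001, -1.0, 0.003], [-0.01, -0.003, -1.0]]
wrist_force: [-0.3, 0.2, -1.0]
gripper_width: 0.996
gripper_force: 0.0
```

>>> apply_moves:
  moves:
    - [[0, 0, 0], 0]
    - [[0, 0, 0], 0]
    - [[0, 0, 0], 0]

```text
time_s: 4.93
tcp_pos: [0.4925, -0.2348, 0.1048]
ee_rot: [[1.0, 0.001, 0.004], [0.001, -1.0, -0.001], [0.004, 0.001, -1.0]]
wrist_force: [-0.4, -0.8, 0.1]
gripper_width: 0.999
gripper_force: 0.0
```

```bash
python3 -c "
from h import *
for i in range(2): imaging.capture('wrist')
s=r.sense();print(np.round(s['tcp_pos'],4),np.round(s['ee_rot'],3).tolist(),np.round(s['joints'],1))"
```

```text
[ 0.4921 -0.2348  0.1045] [[1.0, 0.001, 0.004], [0.001, -1.0, -0.001], [0.004, 0.001, -1.0]] [ -8.5  21.  -20.1   0.  -48.7  98.5]
```

>>> apply_moves:
  moves:
    - [[0, 0, 0.025], 0]
    - [[0, 0, 0.025], 0]
    - [[0, 0, 0.015], 0]
    - [[0, 0, 0.01], 0]
    - [[0, 0, 0.005], 0]

```text
time_s: 5.45
tcp_pos: [0.4909, -0.2348, 0.0221]
ee_rot: [[1.0, 0.0, -0.001], [0.0, -1.0, 0.0], [-0.001, -0.0, -1.0]]
wrist_force: [-0.6, -0.5, -0.4]
gripper_width: 0.999
gripper_force: 0.0
```

>>> apply_moves:
  moves:
    - [[0, 0, 0.002], 0]
    - [[0, 0, 0], 0]
    - [[0, 0, 0], 0]

```text
time_s: 5.7
tcp_pos: [0.4919, -0.2349, 0.0216]
ee_rot: [[1.0, 0.0, 0.002], [0.0, -1.0, -0.001], [0.002, 0.001, -1.0]]
wrist_force: [0.5, -0.4, 0.8]
gripper_width: 0.996
gripper_force: 0.0
```

>>> apply_moves:
  moves:
    - [[0, 0, 0], 0]
    - [[0, 0, 0], 0]
    - [[0, 0, 0], 0]
    - [[0, 0, 0], 0]
    - [[0, 0, 0], 0]
  hand: 0.03

```text
time_s: 6.12
tcp_pos: [0.4911, -0.2348, 0.0208]
ee_rot: [[1.0, 0.0, 0.0], [0.0, -1.0, -0.0], [0.0, 0.0, -1.0]]
wrist_force: [-0.6, -0.2, -0.1]
gripper_width: 0.707
gripper_force: 0.0
```

```bash
python3 -c "
from h import *
w=imaging.capture('wrist')
s=r.sense();print(np.round(s['tcp_pos'],4),np.round(s['wrist_force'],1),s['gripper_width'],s['gripper_force'])
print(proj(w,s['tcp_pos']),proj(w,[s['tcp_pos'][0],s['tcp_pos'][1],.082]))
for q in models.place_of(w,'barrel'):print(q,onz(w,np.array(q['at'])*[640,400],.041))
cv2.imwrite('pics/f.png',w['frame'])
np.savez('w3.npz',**{k:w[k] for k in('frame','intrinsics','eye','orientation')})"
```

```text
[ 0.4911 -0.2347  0.0207] [-0.1 -0.7 -0.6] 0.6599828351301413 0.0
[317.06237926 252.26874715] [317.33091028 325.75616061]
{'at': [0.493, 0.6633], 'confidence': 0.62} [ 0.49355524 -0.23401502  0.041     ]
```

View pics/f.png

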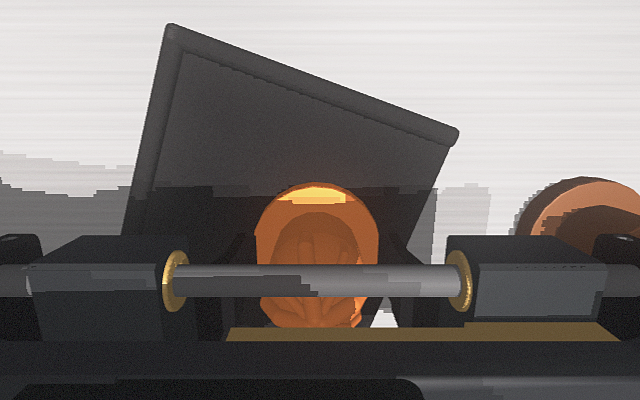

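The image shows the cone between the closing fingers, spanning columns 256–379, so it is centred on the TCP at column 317. I'll let the fingers finish closing, then lift.

>>> apply_moves:
  moves:
    - [[0, 0, -0.001], 0]
    - [[0, 0, 0], 0]
    - [[0, 0, 0], 0]
    - [[0, 0, 0], 0]
    - [[0, 0, 0], 0]

```text
time_s: 6.63
tcp_pos: [0.4911, -0.2348, 0.0217]
ee_rot: [[1.0, 0.0, 0.0], [0.0, -1.0, -0.0], [0.0, 0.0, -1.0]]
wrist_force: [-0.1, 0.0, 1.4]
gripper_width: 0.467
gripper_force: 30.0
```

>>> apply_moves:
  moves:
    - [[0, 0, 0], 0]
    - [[0, 0, 0], 0]
    - [[0, 0, 0], 0]
    - [[0, 0, -0.005], 0]
    - [[0, 0, -0.01], 0]

```text
time_s: 7.05
tcp_pos: [0.4896, -0.2344, 0.0356]
ee_rot: [[1.0, -0.0, -0.004], [-0.0, -1.0, 0.001], [-0.004, -0.001, -1.0]]
wrist_force: [-0.4, -0.0, -0.4]
gripper_width: 0.473
gripper_force: 30.0
```

>>> apply_moves:
  moves:
    - [[0, 0, -0.02], 0]
    - [[0, 0, -0.02], 0]
    - [[0, 0, -0.02], 0]
    - [[0, 0, 0], 0]
    - [[0, 0, 0], 0]

```text
time_s: 7.47
tcp_pos: [0.4917, -0.2348, 0.098]
ee_rot: [[1.0, -0.0, 0.003], [-0.0, -1.0, -0.0], [0.003, 0.0, -1.0]]
wrist_force: [0.2, -0.2, -2.5]
gripper_width: 0.473
gripper_force: 30.0
```

Run:
```python
from h import *
w=imaging.capture('wrist')
s=r.sense();t=np.array(s['tcp_pos']);print(np.round(t,4),np.round(s['wrist_force'],1),s['gripper_width'],s['gripper_force'])
for f,n in ((np.load('w3.npz')['frame'],'before'),(w['frame'],'after')):
    m=cv2.inRange(cv2.cvtColor(f,cv2.COLOR_BGR2HSV),(4,120,60),(25,255,255))[150:265,230:420]
    ys,xs=np.nonzero(m)
    print(n,ys.min()+150,[(y,xs[ys==y-150].min()+230,xs[ys==y-150].max()+230) for y in (200,215,230,245,258)])
```

```text
[ 0.4907 -0.2346  0.0967] [ 0.   0.2 -1.7] 0.4717187378639568 29.999837948125787
before 182 [(200, np.int64(272), np.int64(360)), (215, np.int64(261), np.int64(371)), (230, np.int64(254), np.int64(377)), (245, np.int64(256), np.int64(378)), (258, np.int64(257), np.int64(377))]
after 181 [(200, np.int64(272), np.int64(362)), (215, np.int64(262), np.int64(372)), (230, np.int64(255), np.int64(377)), (245, np.int64(275), np.int64(358)), (258, np.int64(272), np.int64(362))]
```

>>> apply_moves:
  moves:
    - [[0, 0, -0.038], 0]
    - [[0, 0, -0.038], 0]
    - [[0, 0, -0.038], 0]
    - [[0, 0, -0.038], 0]
    - [[0.001, -0.03, 0], 0]

```text
time_s: 7.93
tcp_pos: [0.4957, -0.2085, 0.2557]
ee_rot: [[1.0, -0.003, 0.013], [-0.003, -1.0, -0.006], [0.013, 0.006, -1.0]]
wrist_force: [2.4, 0.6, 0.3]
gripper_width: 0.473
gripper_force: 30.0
```

>>> apply_moves:
  moves:
    - [[0.0011, -0.036, 0], 0]
    - [[0.0011, -0.036, 0], 0]
    - [[0.0011, -0.036, 0], 0]
    - [[0.0011, -0.036, 0], 0]
    - [[0.0011, -0.036, 0], 0]

```text
time_s: 8.35
tcp_pos: [0.4963, -0.0232, 0.247]
ee_rot: [[1.0, -0.0, -0.003], [-0.0, -1.0, -0.0], [-0.003, 0.0, -1.0]]
wrist_force: [0.7, 0.2, -1.1]
gripper_width: 0.474
gripper_force: 30.0
```

>>> apply_moves:
  moves:
    - [[0.0011, -0.036, 0], 0]
    - [[0.0011, -0.036, 0], 0]
    - [[0.0011, -0.036, 0], 0]
    - [[0.0011, -0.036, 0], 0]
    - [[0.0011, -0.036, 0], 0]

```text
time_s: 8.77
tcp_pos: [0.5018, 0.1567, 0.2469]
ee_rot: [[1.0, 0.0, -0.003], [0.0, -1.0, -0.001], [-0.003, 0.001, -1.0]]
wrist_force: [1.8, -0.4, -1.4]
gripper_width: 0.472
gripper_force: 30.0
```

>>> apply_moves:
  moves:
    - [[0, 0, 0], -6.29]
    - [[0, 0, 0], -6.29]
    - [[0, 0, 0], -6.29]
    - [[0, 0, 0], -6.29]
    - [[0, 0, 0], -6.29]

```text
time_s: 9.18
tcp_pos: [0.5021, 0.1551, 0.2466]
ee_rot: [[0.85, 0.527, -0.004], [0.527, -0.85, -0.002], [-0.004, -0.0, -1.0]]
wrist_force: [0.2, -0.2, -0.9]
gripper_width: 0.472
gripper_force: 30.0
```

>>> apply_moves:
  moves:
    - [[0, 0, 0], -6.29]
    - [[0, 0, 0], -6.26]
    - [[0, 0, 0], 0]
    - [[0, 0, 0], 0]
    - [[0, 0, 0], 0]

```text
time_s: 9.6
tcp_pos: [0.5026, 0.1551, 0.2477]
ee_rot: [[0.721, 0.693, -0.002], [0.693, -0.721, -0.001], [-0.002, -0.001, -1.0]]
wrist_force: [-0.4, -0.5, -0.4]
gripper_width: 0.472
gripper_force: 30.0
```

```bash
cat > st.py <<'E'
from h import *
for i in range(2): imaging.capture('wrist')
s=r.sense();t=np.array(s['tcp_pos']);R=np.array(s['ee_rot'])
print(np.round(t,4),s['time_s'],"yaw",np.degrees(np.arctan2(R[1,0],R[0,0])),"F",np.round(s['wrist_force'],1),"tilt",R[:2,2].round(4),s['gripper_width'],"j6",s['joints'][5])
print("tool dx,dy to go",R.T@(np.array([.5034,.1557,t[2]])-t))
E
python3 st.py
```

```text
[0.5028 0.1552 0.2481] 9.7 yaw 43.92234689952921 F [-0.1  0.  -2. ] tilt [-0.0008 -0.0004] 0.4721692809981655 j6 99.09862271909472
tool dx,dy to go [ 8.10760995e-04  3.73873254e-05 -6.86214130e-07]
```

>>> apply_moves:
  moves:
    - [[0.0008, 0, 0.015], 0]
    - [[0, 0, 0.015], 0]
    - [[0, 0, 0.01], 0]
    - [[0, 0, 0.004], 0]
    - [[0, 0, 0], 0]

```text
time_s: 10.12
tcp_pos: [0.503, 0.1555, 0.2035]
ee_rot: [[0.72, 0.694, -0.002], [0.694, -0.72, -0.001], [-0.002, -0.0, -1.0]]
wrist_force: [-0.7, 0.1, -0.7]
gripper_width: 0.472
gripper_force: 30.0
```

>>> apply_moves:
  moves:
    - [[0, 0, 0], 0]
    - [[0, 0, 0.002], 0]
    - [[0, 0, 0.002], 0]
    - [[0, 0, 0.002], 0]
    - [[0, 0, 0.002], 0]

```text
time_s: 10.53
tcp_pos: [0.5036, 0.1559, 0.1967]
ee_rot: [[0.719, 0.695, 0.0], [0.695, -0.719, 0.0], [0.001, 0.0, -1.0]]
wrist_force: [-1.1, -0.3, -1.1]
gripper_width: 0.472
gripper_force: 30.0
```

```bash
python3 st.py
```

```text
[0.5033 0.1557 0.1963] 10.6333 yaw 44.00392102671957 F [ 0.1  0.2 -0.8] tilt [-0.0006 -0.0003] 0.47646889532160797 j6 99.16490967564137
tool dx,dy to go [ 5.22636394e-05  5.76014669e-05 -4.27168570e-08]
```

>>> apply_moves:
  moves:
    - [[0, 0, 0.002], 0]
    - [[0, 0, 0.002], 0]
    - [[0, 0, 0.002], 0]
    - [[0, 0, 0.002], 0]
    - [[0, 0, 0], 0]

```text
time_s: 11.05
tcp_pos: [0.5032, 0.1556, 0.1879]
ee_rot: [[0.719, 0.695, -0.001], [0.695, -0.719, -0.001], [-0.001, -0.0, -1.0]]
wrist_force: [-0.1, -0.1, -2.2]
gripper_width: 0.472
gripper_force: 30.0
```

```bash
python3 st.py
```

```text
[0.5035 0.1558 0.1884] 11.15 yaw 44.008888268283485 F [ 1.2  0.1 -0.9] tilt [-0.0003 -0.0003] 0.46968752699699845 j6 99.16500177566442
tool dx,dy to go [-1.01386247e-04 -1.92230773e-05  3.72826175e-08]
```

>>> apply_moves:
  moves:
    - [[0, 0, 0.002], 0]
    - [[0, 0, 0.002], 0]
    - [[0, 0, 0.002], 0]
    - [[0, 0, 0.002], 0]
    - [[0, 0, 0], 0]

```text
time_s: 11.57
tcp_pos: [0.5032, 0.1556, 0.18]
ee_rot: [[0.719, 0.695, -0.001], [0.695, -0.719, -0.0], [-0.001, -0.0, -1.0]]
wrist_force: [-1.0, 0.9, -0.2]
gripper_width: 0.471
gripper_force: 30.0
```

>>> apply_moves:
  moves:
    - [[0, 0, 0.002], 0]
    - [[0, 0, 0.002], 0]
    - [[0, 0, 0.002], 0]
    - [[0, 0, 0.002], 0]
    - [[0, 0, 0], 0]

```text
time_s: 11.98
tcp_pos: [0.5032, 0.1557, 0.172]
ee_rot: [[0.719, 0.695, -0.001], [0.695, -0.719, -0.0], [-0.001, -0.0, -1.0]]
wrist_force: [-0.4, -0.0, -2.0]
gripper_width: 0.471
gripper_force: 30.0
```

```bash
python3 st.py
```

```text
[0.5035 0.1558 0.1725] 12.0833 yaw 44.0139323923248 F [-0.6  0.3 -1.4] tilt [-0.0001 -0.0002] 0.4713676843323738 j6 99.16890640036827
tool dx,dy to go [-1.49027162e-04 -2.75784223e-05  3.28002906e-08]
```

>>> apply_moves:
  moves:
    - [[0, 0, 0.0015], 0]
    - [[0, 0, 0.0015], 0]
    - [[0, 0, 0.0015], 0]
    - [[0, 0, 0.001], 0]
    - [[0, 0, 0], 0]

```text
time_s: 12.5
tcp_pos: [0.5033, 0.1557, 0.1667]
ee_rot: [[0.719, 0.695, -0.001], [0.695, -0.719, -0.0], [-0.001, -0.0, -1.0]]
wrist_force: [-0.5, -0.2, -0.6]
gripper_width: 0.474
gripper_force: 30.0
```

>>> apply_moves:
  moves:
    - [[0, 0, 0.0005], 0]
    - [[0, 0, 0.0005], 0]
    - [[0, 0, 0.0005], 0]
    - [[0, 0, 0.0005], 0]
    - [[0, 0, 0], 0]

```text
time_s: 12.92
tcp_pos: [0.5035, 0.1558, 0.165]
ee_rot: [[0.719, 0.695, -0.0], [0.695, -0.719, -0.0], [-0.0, -0.0, -1.0]]
wrist_force: [-0.3, 1.0, -2.1]
gripper_width: 0.475
gripper_force: 30.0
```

```bash
python3 st.py
```

```text
[0.5035 0.1558 0.165 ] 13.0167 yaw 44.00660847288592 F [-0.2 -0.1 -1.5] tilt [-0. -0.] 0.47039629342834777 j6 99.1658262316159
tool dx,dy to go [-1.60908981e-04 -3.57358669e-05  2.72460538e-09]
```

>>> apply_moves:
  moves:
    - [[0, 0, 0.0005], 0]
    - [[0, 0, 0.0005], 0]
    - [[0, 0, 0.0005], 0]
    - [[0, 0, 0.0005], 0]
    - [[0, 0, 0], 0]

```text
time_s: 13.43
tcp_pos: [0.5034, 0.1558, 0.1629]
ee_rot: [[0.719, 0.695, -0.0], [0.695, -0.719, -0.0], [-0.0, -0.0, -1.0]]
wrist_force: [0.2, 0.7, -2.0]
gripper_width: 0.475
gripper_force: 30.0
```

>>> apply_moves:
  moves:
    - [[0, 0, 0.0005], 0]
    - [[0, 0, 0.0005], 0]
    - [[0, 0, 0.0005], 0]
    - [[0, 0, 0], 0]

```text
time_s: 13.77
tcp_pos: [0.5035, 0.1558, 0.1614]
ee_rot: [[0.719, 0.695, -0.0], [0.695, -0.719, -0.0], [-0.0, -0.0, -1.0]]
wrist_force: [0.6, -0.6, -1.5]
gripper_width: 0.468
gripper_force: 30.0
```

```bash
python3 st.py
```

```text
[0.5035 0.1558 0.1615] 13.8667 yaw 44.00956522986996 F [-1.1  0.7 -1.9] tilt [-0.0001 -0.0001] 0.47419898344240613 j6 99.16573917614035
tool dx,dy to go [-1.48834073e-04 -3.73846784e-06  1.83717365e-08]
```

The slots have gone over the pin without any force: the foot is well below the pin top. I'll feel for the chimney next.

>>> apply_moves:
  moves:
    - [[0, 0, 0.0005], 0]
    - [[0, 0, 0.0005], 0]
    - [[0, 0, 0.0003], 0]
    - [[0, 0, 0], 0]

```text
time_s: 14.2
tcp_pos: [0.5035, 0.1558, 0.1602]
ee_rot: [[0.719, 0.695, -0.0], [0.695, -0.719, -0.0], [-0.0, -0.0, -1.0]]
wrist_force: [-0.5, -0.1, -1.9]
gripper_width: 0.472
gripper_force: 30.0
```

>>> apply_moves:
  moves:
    - [[0, 0, 0.0003], 0]
    - [[0, 0, 0.0003], 0]
    - [[0, 0, 0.0003], 0]
    - [[0, 0, 0], 0]
    - [[0, 0, 0], 0]

```text
time_s: 14.62
tcp_pos: [0.5036, 0.1559, 0.1597]
ee_rot: [[0.719, 0.695, 0.0], [0.695, -0.719, 0.0], [0.0, 0.0, -1.0]]
wrist_force: [-1.9, -0.7, 1.5]
gripper_width: 0.469
gripper_force: 30.0
```

```bash
python3 st.py
```

```text
[0.5036 0.1558 0.1597] 14.7167 yaw 44.017458332539235 F [-1.2  0.6  1.6] tilt [0.0003 0.    ] 0.46753064982972925 j6 99.16668710769832
tool dx,dy to go [-2.15719874e-04 -2.67252355e-05 -4.91933924e-08]
```

The force rose at TCP z 0.1597, exactly the predicted home height. Now I'll release and retreat.

>>> apply_moves:
  moves:
    - [[0, 0, 0], 0]
    - [[0, 0, 0], 0]
    - [[0, 0, 0], 0]
    - [[0, 0, 0], 0]
    - [[0, 0, 0], 0]
  hand: 0.08

```text
time_s: 15.13
tcp_pos: [0.5036, 0.1558, 0.1593]
ee_rot: [[0.719, 0.695, 0.0], [0.695, -0.719, -0.0], [-0.0, 0.0, -1.0]]
wrist_force: [-0.4, -0.2, 0.3]
gripper_width: 0.762
gripper_force: 0.0
```

>>> apply_moves:
  moves:
    - [[0, 0, 0], 0]
    - [[0, 0, 0], 0]
    - [[0, 0, 0], 0]
    - [[0, 0, 0], 0]
    - [[0, 0, 0], 0]

```text
time_s: 15.55
tcp_pos: [0.5035, 0.1558, 0.1594]
ee_rot: [[0.719, 0.695, 0.0], [0.695, -0.719, 0.0], [0.0, 0.0, -1.0]]
wrist_force: [0.6, -0.1, -0.0]
gripper_width: 0.917
gripper_force: 0.0
```

>>> apply_moves:
  moves:
    - [[0, 0, -0.005], 0]
    - [[0, 0, -0.015], 0]
    - [[0, 0, -0.03], 0]
    - [[0, 0, -0.035], 0]
    - [[0, 0, -0.035], 0]

```text
time_s: 15.97
tcp_pos: [0.5031, 0.1555, 0.2808]
ee_rot: [[0.719, 0.695, -0.001], [0.695, -0.719, -0.001], [-0.001, -0.0, -1.0]]
wrist_force: [1.3, 1.0, 0.9]
gripper_width: 0.915
gripper_force: 0.0
```

>>> apply_moves:
  moves:
    - [[-0.035, 0, 0], 0]
    - [[-0.035, 0, 0], 0]
    - [[0, 0, 0], 0]
    - [[0, 0, 0], 0]
    - [[0, 0, 0], 0]

```text
time_s: 16.38
tcp_pos: [0.4535, 0.1073, 0.28]
ee_rot: [[0.719, 0.695, 0.001], [0.695, -0.719, 0.001], [0.001, 0.001, -1.0]]
wrist_force: [-0.2, 0.3, -0.5]
gripper_width: 0.919
gripper_force: 0.0
```

```bash
python3 st.py
python3 - <<'E'
from h import *
w=imaging.capture("wrist");q=imaging.capture("side")
X=(.5043,.1565,.18);u,v=proj(w,X).astype(int);a,b=proj(q,X).astype(int);print(u,v,a,b, proj(w,(.5043,.1565,.22)))
def crop(f,u,v,h,k): 
    u0=max(u-h,0);v0=max(v-h,0);return cv2.resize(f[v0:v0+2*h,u0:u0+2*h],(380,380),interpolation=cv2.INTER_CUBIC)
cv2.imwrite("pics/g.png",np.hstack([crop(w["frame"],u,v,95,2),crop(q["frame"],a,b,47,4)]))
E
```

```text
[0.4538 0.1077 0.2794] 16.4833 yaw 44.02338408650812 F [-0.3  0.7  0.1] tilt [ 0.0002 -0.0001] 0.9176630118832895 j6 100.63065169893737
tool dx,dy to go [ 6.90624365e-02 -6.31502484e-05  5.36190373e-06]
317 109 313 160 [317.5762032  109.16434877]
```

View pics/g.png

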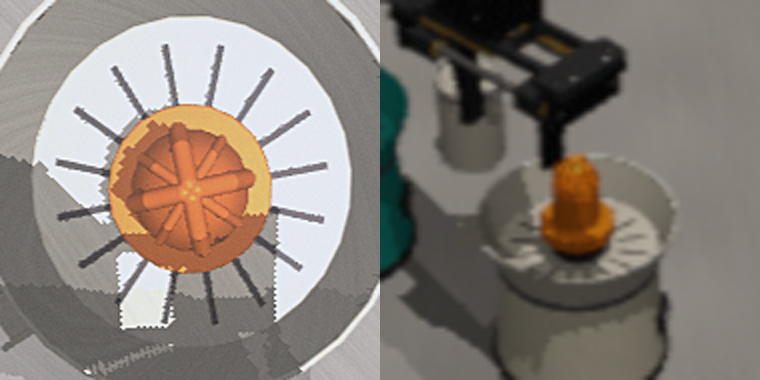

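The left view shows the cone centred in the bowl, with its axis near (190,188). The right view shows it upright on the chimney, with the gripper clear. I'll hand it in.

```bash
python3 -c "
from station import r
print(r.finish_job())"
```

```text
the job is handed in; nothing more can be done
None
```

The orange cone is on the white juicer's spindle with its slots over the pin. It is upright and fully home on the chimney and released, and the job was handed in at about 16.5 s; the hand-in returned no verdict.

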